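Clear a jammed capsule dispenser

ROBOT

A 7-joint arm with a two-finger parallel gripper is mounted at the origin on a cart in front of the work surface, level with it; the furniture and walls round the work are solid. World frame = base frame: x ahead of the robot, y to its left, z up, the work surface at z = 0. Lengths are in m, angles in rad, forces in N, time in s.
With the tool pointing down it reaches from about 0.4 to 0.85 m from the base axis. Payload 10.4 kg.
Tool frame: the origin (TCP) lies at the centre of the arm's flange, where the gripper is bolted on; the fingertips stand 173 mm ahead of it and the grasp point (between the pads) lies 155 mm ahead of it; z points along the fingers, y is the line along which they close (so a half turn about z gives the same grasp; the last joint's range is limited). The gripper opens to 85 mm and grips with 20 to 120 N. Pads are 22 mm wide; open, the fingers measure 114 mm over their backs; the gripper's body (76 mm by 85 mm) begins 54 mm behind the grasp point. The pads swing forward as they close: fully open they stand 13 mm farther back than shut.
Start: joints at [1.116, 0.332, -0.065, 1.46, 0.022, 1.35, -0.088], TCP at [0.262, -0.568, 0.405] pointing down, gripper open.
Joint ranges: [-2.6, 2.6], [-0.5, 2.12], [-1.47, 1.34], [0.16, 2.42], [-1.27, 4.41], [0.06, 2.06], [-2.6, 2.6]. Speed limits (rad/s): [2.22, 2.22, 2.79, 2.79, 3.14, 3.14, 3.14].

INTERFACE

Orientations are given as a unit quaternion [x, y, z, w].
In Python, from workcell import manip, viewer, finder gives the robot as it stands.
- The arm moves only by the tool arm_command, never from a script. Its argument "plan" is a list of rows, each an object with "dp": the shift along the tool's x, y, z in mm, a list of three; "spin": the turn about the tool's z in rad. A call has 1 to 5 rows; each row shifts and turns the commanded pose from where the row before left it, along the tool's axes as they then stand; what a row does not reach is not made up. A row lasts 1/10 s, in which the tool goes at most 50 mm and 8.59 degrees, less where a joint would pass 70% of its speed; a pose out of reach is approached as far as the arm can. A call is refused whole if a number of a shift passes 50 or a number of a turn 0.15, either way. A call with a gripper value outside its range is refused whole. "grip" is the closure, from -1 (fully open) to 1 (shut), set as the call begins (left out, the last holds). The fingers move at their own pace and stop on an object; "newtons" is the grip in N (left out, the last holds). Time passes only in rows, so rows that do not move let the fingers close. It gives the time, the measured TCP pose, the force, the opening and the grip force at its end, in the units of the state.
- manip.get_obs(): the state, without advancing time (a new reading comes with each control period).
- viewer.camera(name): name is "side" or "top" or "wrist"; returns the picture (420x560x3 uint8, blue, green, red); there is no depth.
- viewer.camera_params(name): a dict with "vertical_fov" (degrees; the focal length in pixels is half the picture's height over the tangent of half this angle, whatever the lens; pixels are square), "cx", "cy" (the principal point, pixels), "R" (3x3) and "t" (3): a world point X has camera coordinates R X + t; the wrist camera has in their place "T_tool_cam" (4x4, takes a point from camera to tool coordinates, whose origin is the TCP and whose axes are the flange's). Camera axes: x right, y down, z forward; pixel columns grow to the right and rows downward; lengths in m; the calibration is good to about 2 mm. A picture is of the moment at which its call begins: read the wrist's pose just before it. camera_params takes no time and is no camera call.
- manip.hand_in(): hands the job in; it is judged then, once.
Trained networks look in the newest picture that a camera, given by its name, has taken for a name from the list of things; names that differ only in an ending like _2 or _b are one class to them, and where a whole thing is asked for, a point or a joint stands for the part that bears it (a point fixed in the world has none). Each returns a list of dicts, best first, with "score" (0 to 1); they miss things now and then, are a little off and sometimes report something else, mostly with a low value. They report only what shows in the picture. A call takes as long as a camera call. They do not tell look-alikes from the thing itself.
- finder.find_in(camera, thing): "position" ([x, y, z] in m, in world coordinates, good to about 4 mm: the middle of the surface that is visible of it).
The state is a dict: "clock": time; "joint_pos": joint angles; "joint_velocities": joint speeds; "tau": joint torques, N m; "position": TCP position; "ee_rot": TCP orientation; "ft_force": force on the tool from outside, world axes, zero at the start; "torque": the same for the moment, N m; "grip_width": opening from 0.0 (shut) to 1.0 (fully open); "grasp_force": force on a finger pad.
Only numpy, scipy, OpenCV 4.12 (cv2) and the standard library are available. Lean on these libraries where they do the work, as an engineer would, in place of code of your own. Each camera call takes 0.05 s, during which the arm holds its last target. There are 200 camera calls.

TASK

The capsule dispenser on the counter is jammed: the upper round capsule has wedged over the lower one at the cross bar. Reach in over the bar and press the upper capsule straight back until you feel the spring plate behind it come up against its stop, which re-arms the feed; press firmly but gently there (about 10 N, never over 15) for half a second, then let go so that both capsules roll out into the chute. Then take the capsule that came out first, set it in the white bowl, and leave the other in the chute.

Things in the scene. Friction and masses are not known exactly. Their poses are not given: they have to be found in the camera images.
- rack: capsule dispenser, a fixed steel and clear-plastic rack, 287 x 94 mm, 125 mm high. Origin: on the counter under its middle; +x from its chute (robot side) to its back, y across, z up. Capsules run towards -x, down an 8 degree slope. From x = -30 to +78 mm the lane lies between two clear cheeks 55 mm apart, tops 116 mm up, open above. At the back a black housing 50 mm wide, top 125 mm
- cross_bar (a point): middle of the dispenser's fixed steel cross bar, 6 mm thick, spanning the lane at x = -12 mm, z = 92 mm in the rack's frame; axes as the rack. Capsules pass below it, through 62 mm of height, one at a time; fingers reach over it
- plate_area (a point): fixed point near the upright grey spring plate (44 mm wide) behind the upper capsule. The plate itself is not measured: it stands 6 to 11 mm behind the capsule and yields softly (1 to 3 N), until it meets a firm stop (about 8 N per mm, gives 4 mm at most). The stop differs each time: it is felt when the capsule is 24 to 46 mm back; until then the force stays under about 5 N
- upper_capsule_center (a point): centre of the upper capsule, a 50 mm plastic ball with white and grey halves, 60 to 110 g, on the cross bar and the lower capsule, its centre 106 mm up (14 mm over the bar's). Push its front at centre height or a little lower, from above between the cheeks, over the bar. Over 20 mm back it frees the lower one, which rolls out below; let go, it drops and follows
- lower_capsule_center (a point): centre of the lower capsule, the same 50 mm ball, at first low in the lane, below and behind the upper one. It rolls out first and rests at the lip at the chute's end, its centre 41 mm above the counter, where it can be gripped from above across the rack (along the rack's y)
- chute_end (a point): where the centre of the first capsule comes to rest, at the chute's front lip: x = -100, y = 0, z = 41 mm in the rack's frame, axes as the rack. The second rests against it, 49 mm farther back. The chute's two rails are 52 mm apart outside and stand 9 mm over its floor (25 mm over the counter here); the lip's top is 46 mm up
- bowl: loose white bowl, 140 mm across the rim, 45 mm high, 0.3 kg; origin: the middle of its underside, on the counter; its inner floor is 5 mm up
- can: bystander: upright green drink can, 66 mm across, 115 mm high, to be left standing; origin: the middle of its underside
- salt: bystander: salt or pepper shaker with a grey top, 44 mm across, 90 mm high, to be left standing; origin: the middle of its underside
There are look-alikes about, which are no part of the job. Leave any yellow look-alike of the part that bears upper_capsule_center alone.

How it is judged:
On the way, in this order (a step that is already met when the one before it is completed fails the run):
1. the upper capsule is pressed back against the stop of the spring plate (over 7 N, at least 17 mm back) (contact force between the fingers and upper_capsule above 7 N and x of upper_capsule_center in the frame of rack above 0.03 m), for 0.3 s.
2. both capsules have rolled out under the cross bar into the chute (x of each of upper_capsule_center, lower_capsule_center in the frame of rack below -0.035 m and z of each of upper_capsule_center, lower_capsule_center in the frame of rack below 0.065 m), for 0.1 s.
At the end, for the whole second after the job is handed in: the capsule that was lower lies in the bowl (centre within 35 mm of the bowl's axis and less than 45 mm above its underside), the bowl stands upright on the counter at rest (tilt under 0.15 rad), and the capsule that was upper lies in the run-out chute (within 75 mm of its end, less than 65 mm high) (horizontal distance between lower_capsule_center and bowl below 0.035 m and z of lower_capsule_center in the frame of bowl below 0.045 m and angle between bowl's own z axis and vertical below 0.15 rad and height (world z) of bowl below 0.01 m and horizontal distance between upper_capsule_center and chute_end below 0.075 m and z of upper_capsule_center in the frame of rack below 0.065 m and linear speed of bowl below 0.03 m/s); the robot touches nothing.
It fails at once if the upper capsule is pressed with more than 15 N (contact force between the arm and upper_capsule above 15 N).
It fails at once if the can is knocked over (angle between can's own z axis and vertical above 0.4 rad).
It fails at once if the shaker is knocked over (angle between salt's own z axis and vertical above 0.4 rad).
It also fails if it takes over 64 s, if anything falls off the work surface, if the arm or the gripper's body presses on something with over 40 N, if the wrist force passes 120 N, or if a joint passes its speed limit or range.

## Working session

There is one attempt and no reset: what is moved stays moved. The work goes in short steps, Python scripts to look and compute and a tool call to move; the robot and the scene stay as the last step left them, time stands still between calls to the robot, and variables do not carry over. Pictures are saved under pics/ and viewed, at most 10 in all, crops included, and the job is handed in when it is done.

Besides the shell and the picture viewer there is one more tool, called after "Emit:" as name(argument=value, ...), one argument or row to a line, values as JSON. arm_command: Moves the arm, as the interface text tells. Its arguments: {"type":"object","properties":{"plan":{"type":"array","items":{"type":"object","properties":{"dp":{"type":"array","items":{"type":"number"}},"spin":{"type":"number"}}}},"grip":{"type":"number"},"newtons":{"type":"number"}},"required":["plan"]}

```bash
mkdir -p pics; ls; cat > h.py <<'E'
import numpy as np,cv2
from workcell import manip,viewer,finder
def snap(c,f):
    im=viewer.camera(c); cv2.imwrite('pics/'+f,im); return im
def K(c):
    p=viewer.camera_params(c); f=210/np.tan(np.radians(p['vertical_fov'])/2); return p,f
def proj(c,X):
    p,f=K(c); q=np.array(p['R'])@np.array(X)+np.array(p['t']); return np.round([p['cx']+f*q[0]/q[2],p['cy']+f*q[1]/q[2]],1)
def onplane(c,uv,z):
    p,f=K(c);R=np.array(p['R']);t=np.array(p['t'])
    C=-R.T@t; d=R.T@np.array([(uv[0]-p['cx'])/f,(uv[1]-p['cy'])/f,1]); return C+d*(z-C[2])/d[2]
E
python3 - <<'E'
from h import *
a=[snap(c,c+'0.png') for c in('top','side')]
print(manip.get_obs())
for c in('top','side'):
  print(c,[ (k,v) for k,v in viewer.camera_params(c).items()])
  for n in ['rack','cross_bar','upper_capsule_center','lower_capsule_center','chute_end','bowl','can','salt','plate_area']:
    print(n,[(np.round(d['position'],3).tolist(),round(d['score'],2),proj(c,d['position']).tolist()) for d in finder.find_in(c,n)[:4]])
E
```

```text
pics
{'clock': 0.1, 'joint_pos': array([ 1.11639375,  0.33279864, -0.06472516,  1.46082026,  0.02160517,
        1.34988262, -0.0884818 ]), 'joint_velocities': array([ 4.60742700e-04, -1.81340731e-03, -2.03537140e-03, -1.88975027e-03,
       -4.30443372e-04, -3.42718798e-04,  3.34681620e-05]), 'tau': array([ 2.24237192e-03, -6.26748705e+01,  4.98012593e-02, -3.92428029e+01,
        1.64901442e-02,  7.00958131e-03, -5.31446290e-05]), 'position': array([ 0.26154302, -0.56753029,  0.40401939]), 'ee_rot': array([ 9.76776937e-01,  2.14257901e-01, -1.54146147e-04, -5.86642952e-04]), 'ft_force': array([-0.37671033,  0.35633121,  0.23337872]), 'torque': array([ 0.02289836, -0.0012834 ,  0.03171791]), 'grasp_force': 0.0, 'grip_width': 0.999962920567104}
top [('vertical_fov', 47.46270178427518), ('cx', 283.80689850537703), ('cy', 212.7874210106674), ('R', array([[-0.0142049 , -0.99989834,  0.00123979],
       [-0.99498517,  0.01401231, -0.09903621],
       [ 0.09900877, -0.00264037, -0.99508306]])), ('t', array([-0.037185  ,  0.56047213,  1.26557938]))]
rack [([0.498, 0.023, 0.016], 0.56, [259
[... 708 characters left out ...]
377, -0.02023438],
       [ 0.43202309, -0.52000457, -0.73685228],
       [-0.49368616,  0.54738898, -0.6757509 ]])), ('t', array([-0.36634644, -0.17080051,  1.73289286]))]
rack [([0.562, -0.004, 0.029], 0.92, [307.2, 225.7])]
cross_bar [([0.558, -0.004, 0.026], 0.83, [306.3, 225.8]), ([0.658, -0.27, 0.09], 0.56, [268.6, 284.2])]
upper_capsule_center [([0.515, -0.117, 0.04], 0.78, [269.1, 237.1]), ([0.553, 0.137, 0.034], 0.65, [334.0, 198.4])]
lower_capsule_center []
chute_end [([0.56, -0.005, 0.028], 0.6, [306.6, 225.9])]
bowl [([0.502, -0.332, 0.02], 0.71, [210.4, 285.1])]
can [([0.657, -0.27, 0.089], 0.66, [268.6, 284.4])]
salt [([0.614, 0.281, 0.053], 0.87, [377.6, 178.9])]
plate_area []
```

View pics/top0.png

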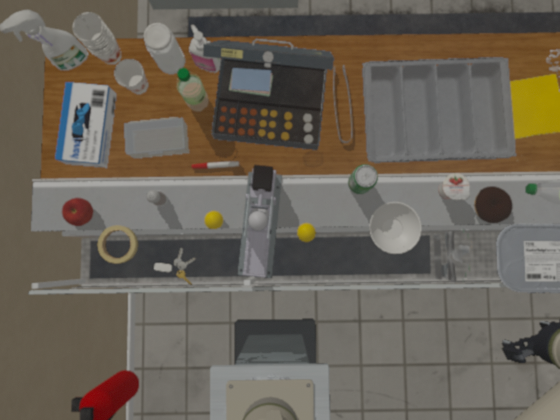

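View pics/side0.png

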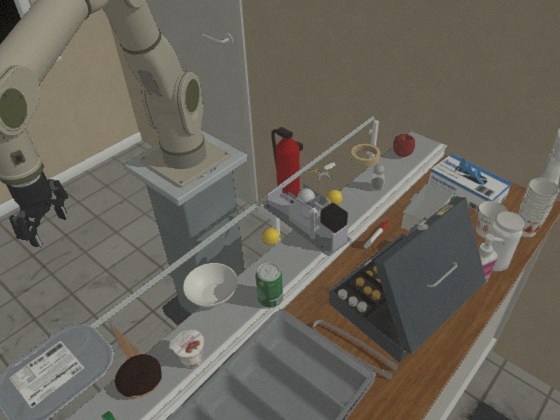

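Top view: the rack runs from the chute at about (255,275) to the black housing at (263,178). The bowl is at (395,228), the can at (363,180) and the shaker at (155,198). Upper-capsule candidates are the yellow balls at (213,219) and (306,232) and the white/grey ball at (258,220) in the rack. I choose (258,220) and check it in a close crop.

```bash
python3 - <<'E'
from h import *
a=cv2.imread('pics/top0.png')[155:295,205:320]; b=cv2.imread('pics/side0.png')[170:260,255:365]
a=cv2.resize(a,None,fx=4.2,fy=4.2,interpolation=cv2.INTER_CUBIC);b=cv2.resize(b,None,fx=2.8,fy=2.8,interpolation=cv2.INTER_CUBIC)
o=np.zeros((590,800,3),np.uint8);o[:a.shape[0],:a.shape[1]]=a;o[:b.shape[0],485:485+b.shape[1]]=b
cv2.imwrite('pics/crop0.png',o)
E
```

```text
(no output)
```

View pics/crop0.png

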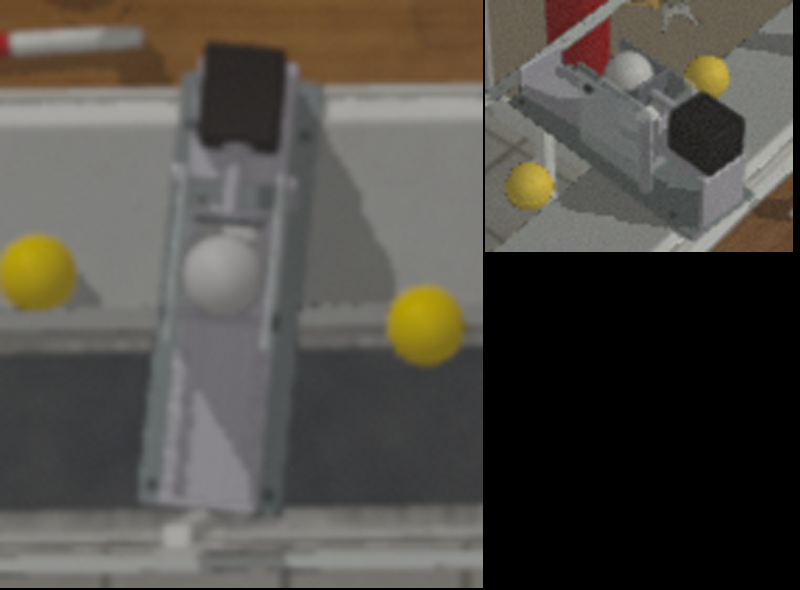

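```bash
python3 - <<'E'
from h import *
w=lambda u,v:(205+u/4.2,155+v/4.2)
P=[onplane('top',w(*q),0.004) for q in[(140,505),(280,515),(190,72),(322,85)]]
print(np.round(P,3))
P=np.array(P);c=P.mean(0);d=(P[2]+P[3]-P[0]-P[1]);print('c',c,'yaw',np.arctan2(d[1],d[0]),[np.linalg.norm(P[i]-P[j]) for i,j in[(0,1),(2,3),(0,2),(1,3)]])
B=onplane('top',w(223,277),.106);print('ball',B)
H=[onplane('top',w(*q),.125) for q in[(207,43),(287,47),(200,145),(280,152)]];print(np.round(H,3),np.mean(H,0))
b=lambda u,v:(255+(u-485)/2.8,170+v/2.8)
print('side ball',onplane('side',b(630,73),.106))
for z in(0,.05,.1,.15,.2,.25,.3):
  print(z,onplane('top',(100,289),z)[:2],onplane('top',(247.4,282.4),z)[:2],onplane('top',(247,287),z)[:2],'side',onplane('side',(90,330),z)[:2],onplane('side',(372,122),z)[:2],onplane('side',(277.5,216),z)[:2])
E
```

```text
[[ 0.393  0.081  0.004]
 [ 0.385 -0.01   0.004]
 [ 0.677  0.047  0.004]
 [ 0.667 -0.041  0.004]]
c [0.53075942 0.01931467 0.004     ] yaw -0.11535527548543072 [np.float64(0.09097851812681686), np.float64(0.0878437353254091), np.float64(0.28606297576998974), np.float64(0.28346823262482257)]
ball [0.53220362 0.02066524 0.106     ]
[[ 0.672  0.028  0.125]
 [ 0.669 -0.02   0.125]
 [ 0.61   0.033  0.125]
 [ 0.605 -0.015  0.125]] [0.63909263 0.00641318 0.125     ]
side ball [0.53306397 0.02809917 0.106     ]
0 [0.36126918 0.45800818] [0.37334263 0.0567802 ] [0.36094624 0.05795219] side [ 0.36294901 -0.61163099] [0.37496709 0.61536468] [ 0.44632642 -0.00728835]
0.05 [0.36395228 0.43900683] [0.37556663 0.05303571] [0.36364161 0.05416313] side [ 0.40355864 -0.62057036] [0.41499766 0.54730646] [ 0.48291877 -0.04534603]
0.1 [0.36663537 0.42000547] [0.37779063 0.04929122] [0.36633699 0.05037408] side [ 0.44416826 -0.62950972] [0.45502823 0.47924825] [ 0.51951113 -0.08340371]
0.15 [0.36931847 0.40100412] [0.38001463 0.04554673] [0.36903237 0.04658502] side [ 0.48477789 -0.63844909] [0.4950588  0.41119003] [ 0.55610348 -0.12146139]
0.2 [0.37200157 0.38200277] [0.38223863 0.04180224] [0.37172774 0.04279597] side [ 0.52538751 -0.64738845] [0.53508938 0.34313181] [ 0.59269583 -0.15951906]
0.25 [0.37468466 0.36300141] [0.38446263 0.03805775] [0.37442312 0.03900691] side [ 0.56599714 -0.65632782] [0.57511995 0.27507359] [ 0.62928818 -0.19757674]
0.3 [0.37736776 0.34400006] [0.38668662 0.03431326] [0.3771185  0.03521786] side [ 0.60660676 -0.66526718] [0.61515052 0.20701537] [ 0.66588053 -0.23563442]
```

The crop confirms the ball at (258,220) is white/grey, between the cheeks and in front of the spring plate. Both neighbours are yellow. The rack's yaw comes out at about -0.115. I'll turn the tool to line up with the lane and move above it.

Emit:
arm_command(
  plan=[
    {"dp": [0,0,0],"spin": 0.137},
    {"dp": [0,0,0],"spin": 0.137},
    {"dp": [0,0,0],"spin": 0.137},
    {"dp": [0,0,0],"spin": 0.136},
  ],
  grip=1,
)

```text
clock: 1.4
position: [0.2616, -0.5676, 0.4047]
ee_rot: [0.998, -0.06, 0.0, 0.0]
ft_force: [-0.2, -0.7, 0.3]
grip_width: 0.333
grasp_force: 0.0
```

Emit:
arm_command(
  plan=[
    {"dp": [9,-47,0]},
    {"dp": [9,-47,0]},
    {"dp": [9,-47,0]},
    {"dp": [9,-47,0]},
    {"dp": [9,-47,0]},
  ],
)

```text
invalid input at $.plan[0]: expected keys dp, spin
```

Emit:
arm_command(
  plan=[
    {"dp": [9,-47,0]},
    {"dp": [9,-47,0]},
    {"dp": [9,-47,0]},
    {"dp": [9,-47,0]},
    {"dp": [9,-47,0]},
  ],
)

```text
invalid input at $.plan[0]: expected keys dp, spin
```

Emit:
arm_command(
  plan=[
    {"dp": [9,-47,0]},
    {"dp": [9,-47,0]},
    {"dp": [9,-47,0]},
    {"dp": [0,0,0]},
    {"dp": [0,0,0]},
  ],
)

```text
invalid input at $.plan[0]: expected keys dp, spin
```

```bash
cat >> h.py <<'E'
from scipy.spatial.transform import Rotation as Ro
def wcam(o):
    p=viewer.camera_params('wrist');T=np.eye(4);T[:3,:3]=Ro.from_quat(o['ee_rot']).as_matrix();T[:3,3]=o['position']
    return T@np.array(p['T_tool_cam']),210/np.tan(np.radians(p['vertical_fov'])/2),p
def wplane(o,uv,z):
    M,f,p=wcam(o);d=M[:3,:3]@np.array([(uv[0]-p['cx'])/f,(uv[1]-p['cy'])/f,1]);C=M[:3,3];return C+d*(z-C[2])/d[2]
def wproj(o,X):
    M,f,p=wcam(o);q=np.linalg.inv(M)@np.append(X,1);return np.round([p['cx']+f*q[0]/q[2],p['cy']+f*q[1]/q[2]],1)
E
python3 - <<'E'
from h import *
o=manip.get_obs();snap('wrist','w0.png');print(o['position'],o['ee_rot'],o['ft_force'],o['grip_width'])
print(np.round(wcam(o)[0],3),wcam(o)[1:])
for n in['upper_capsule_center','cross_bar','chute_end']:
  print(n,[(np.round(d['position'],3).tolist(),round(d['score'],2),wproj(o,d['position'])) for d in finder.find_in('wrist',n)[:4]])
np.save('o0.npy',o,allow_pickle=True)
E
```

```text
[ 0.2615762  -0.56762615  0.40473183] [ 9.98174910e-01 -6.03891219e-02  4.56095571e-05  1.71349140e-05] [-0.23552662 -0.74712843  0.32773716] 0.3331139777924907
[[-0.121 -0.955 -0.27   0.33 ]
 [-0.993  0.117  0.032 -0.576]
 [ 0.001  0.271 -0.962  0.374]
 [ 0.     0.     0.     1.   ]] (np.float64(334.95196885939), {'vertical_fov': 64.1717688508778, 'cx': 275.1119466648948, 'cy': 211.53027186952121, 'T_tool_cam': array([[-1.84520407e-04, -9.62451917e-01, -2.71452156e-01,
         6.93410381e-02],
       [ 9.99999401e-01, -4.70464309e-04,  9.88310364e-04,
         4.77154062e-05],
       [-1.07890976e-03, -2.71451811e-01,  9.62451428e-01,
         3.05593779e-02],
       [ 0.00000000e+00,  0.00000000e+00,  0.00000000e+00,
         1.00000000e+00]])})
upper_capsule_center []
cross_bar []
chute_end []
```

View pics/w0.png

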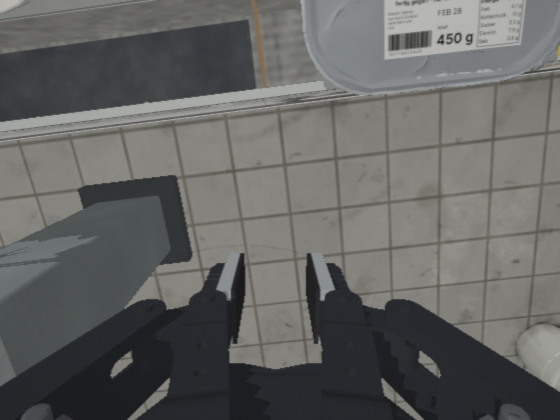

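This picture still shows the start position: floor, closing fingers and the tray's edge. The moves were refused for lack of "spin", so I repeat them.

Emit:
arm_command(
  plan=[
    {"dp": [9,-47,0],"spin": 0},
    {"dp": [9,-47,0],"spin": 0},
    {"dp": [9,-47,0],"spin": 0},
    {"dp": [9,-47,0],"spin": 0},
    {"dp": [9,-47,0],"spin": 0},
  ],
)

```text
clock: 2.1
position: [0.3335, -0.3374, 0.4049]
ee_rot: [0.998, -0.056, 0.0, 0.0]
ft_force: [1.6, 0.1, 0.1]
grip_width: -0.002
grasp_force: 0.0
```

Emit:
arm_command(
  plan=[
    {"dp": [9,-47,0],"spin": 0},
    {"dp": [9,-47,0],"spin": 0},
    {"dp": [9,-47,0],"spin": 0},
    {"dp": [9,-47,0],"spin": 0},
    {"dp": [9,-47,0],"spin": 0},
  ],
)

```text
clock: 2.6
position: [0.4051, -0.1091, 0.405]
ee_rot: [0.998, -0.056, 0.0, 0.0]
ft_force: [1.5, -0.8, 0.7]
grip_width: 0.003
grasp_force: 0.0
```

Emit:
arm_command(
  plan=[
    {"dp": [9,-47,0],"spin": 0},
    {"dp": [9,-47,0],"spin": 0},
    {"dp": [9,-47,0],"spin": 0},
    {"dp": [0,0,0],"spin": 0},
    {"dp": [0,0,0],"spin": 0},
  ],
)

```text
clock: 3.1
position: [0.4481, 0.0267, 0.4047]
ee_rot: [0.998, -0.055, 0.0, 0.0]
ft_force: [0.6, -1.2, 0.4]
grip_width: 0.002
grasp_force: 0.0
```

```bash
python3 - <<'E'
from h import *
o=manip.get_obs();snap('wrist','w1.png');print(o['position'],o['ee_rot'],o['ft_force'],o['grip_width'])
for n in['upper_capsule_center','cross_bar','chute_end']:
  print(n,[(np.round(d['position'],3).tolist(),round(d['score'],2),wproj(o,d['position'])) for d in finder.find_in('wrist',n)[:4]])
np.save('o0.npy',o,allow_pickle=True)
E
```

```text
[0.44809518 0.02669659 0.40472789] [ 9.98491248e-01 -5.49109707e-02  1.01904067e-05  1.10532511e-04] [ 0.60654379 -1.24367343  0.43431011] 0.0024316306076089906
upper_capsule_center [([0.533, 0.025, 0.122], 0.85, array([264.4,  94.8])), ([0.508, -0.101, 0.043], 0.85, array([401.6, 112. ])), ([0.544, 0.139, 0.041], 0.82, array([145.5, 102. ]))]
cross_bar [([0.49, 0.03, 0.025], 0.67, array([267.1, 145.3]))]
chute_end [([0.49, 0.029, 0.026], 0.85, array([268.2, 145.1]))]
```

View pics/w1.png

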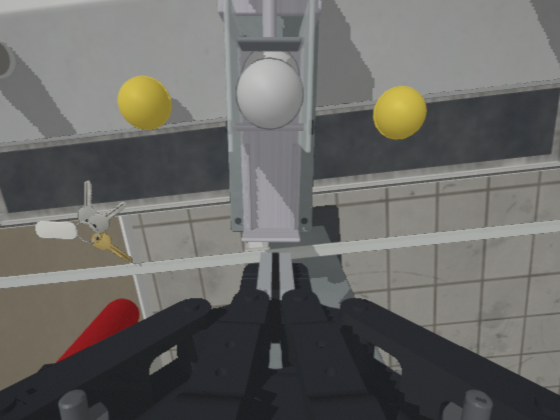

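```bash
python3 - <<'E'
from h import *
o=np.load('o0.npy',allow_pickle=True).item()
for z in(-.2,-.1,0,.05,.1,.15,.2):
  print(z,'rail wrist',wplane(o,(400,243),z)[:2],'top',onplane('top',(320,288),z)[:2],'side',onplane('side',(240,219),z)[:2], onplane('side',(90,330),z)[:2])
print('ball',wplane(o,(270,93.5),.106))
b=np.array([wplane(o,q,.004) for q in[(231,231),(312,232)]]);print('front base',b,b.mean(0))
print('plate mid z110',wplane(o,(270,41),.116), 'bar',wplane(o,(235,127),.095),wplane(o,(305,127),.095))
print('cheek fronts', wplane(o,(230,122),.116),wplane(o,(312,122),.116),'back',wplane(o,(221,10),.116),wplane(o,(318,10),.116))
b=wplane(o,(270.5,236),.046);print('lip top',b)
print(Ro.from_quat(o['ee_rot']).as_matrix()[:,0])
E
python3 - <<'E'
import cv2
im=cv2.imread('pics/w1.png')[0:270,190:350]
cv2.imwrite('pics/w1c.png',cv2.resize(im,None,fx=2.2,fy=2.2,interpolation=cv2.INTER_CUBIC))
E
```

```text
-0.2 rail wrist [ 0.27129814 -0.18456094] top [ 0.34378961 -0.15591205] side [0.2052266  0.04542816] [ 0.20051051 -0.57587353]
-0.1 rail wrist [ 0.31409268 -0.14910217] top [ 0.34960119 -0.1483724 ] side [ 0.28606482 -0.02264718] [ 0.28172976 -0.59375226]
0 rail wrist [ 0.35688721 -0.11364341] top [ 0.35541277 -0.14083275] side [ 0.36690305 -0.09072252] [ 0.36294901 -0.61163099]
0.05 rail wrist [ 0.37828448 -0.09591402] top [ 0.35831856 -0.13706292] side [ 0.40732216 -0.12476019] [ 0.40355864 -0.62057036]
0.1 rail wrist [ 0.39968175 -0.07818464] top [ 0.36122435 -0.1332931 ] side [ 0.44774127 -0.15879786] [ 0.44416826 -0.62950972]
0.15 rail wrist [ 0.42107902 -0.06045526] top [ 0.36413014 -0.12952327] side [ 0.48816038 -0.19283553] [ 0.48477789 -0.63844909]
0.2 rail wrist [ 0.44247628 -0.04272588] top [ 0.36703592 -0.12575344] side [ 0.5285795 -0.2268732] [ 0.52538751 -0.64738845]
ball [0.53445666 0.02064609 0.106     ]
front base [[ 0.39540015  0.08378834  0.004     ]
 [ 0.38374091 -0.01009206  0.004     ]] [0.38957053 0.03684814 0.004     ]
plate mid z110 [0.56832564 0.01662643 0.116     ] bar [0.51285219 0.05174827 0.095     ] [ 0.50663449 -0.00449768  0.095     ]
cheek fronts [0.51715042 0.05247381 0.116     ] [ 0.51044213 -0.00822007  0.116     ] back [0.59115582 0.04776886 0.116     ] [ 0.58388485 -0.01824144  0.116     ]
lip top [0.39923666 0.03644183 0.046     ]
[ 9.93969570e-01 -1.09656245e-01  3.24889588e-05]
```

View pics/w1c.png

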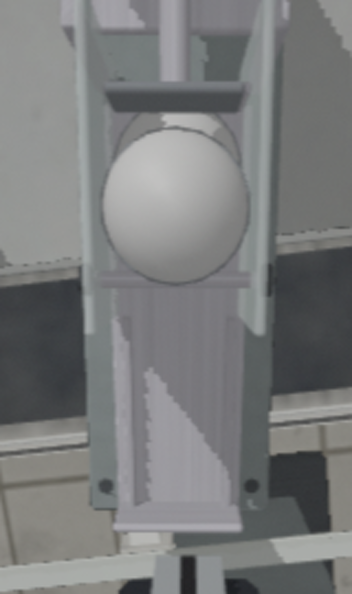

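The crop shows the white/grey ball at w1 pixel (270,93), the cross bar just in front of it at (271,127), the plate behind it and the lip at (270,236). The bar-to-ball distance of 25 mm matches the description. The rail lies at counter level, so it is no obstacle. Now I descend in front of the ball.

Emit:
arm_command(
  plan=[
    {"dp": [13,-1,44],"spin": 0},
    {"dp": [13,-1,44],"spin": 0},
    {"dp": [12,-1,43],"spin": 0},
    {"dp": [0,0,0],"spin": 0},
    {"dp": [0,0,0],"spin": 0},
  ],
)

```text
clock: 3.8
position: [0.486, 0.0239, 0.2741]
ee_rot: [0.998, -0.058, -0.001, -0.0]
ft_force: [-0.0, 0.0, 1.3]
grip_width: 0.001
grasp_force: 0.0
```

```bash
python3 - <<'E'
from h import *
o=manip.get_obs();snap('wrist','w2.png');print(o['position'],o['ft_force'])
d=np.array([.9938,-.111,0]);print('to ball centre (tool)',Ro.from_quat(o['ee_rot']).as_matrix().T@(np.array([.5345,.0206,.274])-o['position']))
print('tips',wproj(o,o['position']+np.array([0,0,-.173])),'ball',wproj(o,[.5345,.0206,.106]))
E
```

```text
[0.48602615 0.02391992 0.27407274] [-0.03641764  0.02867711  1.33084679]
to ball centre (tool) [ 4.85329351e-02 -2.30111723e-03  2.09184852e-06]
tips [274.8 271.3] ball [269.1 169. ]
```

View pics/w2.png

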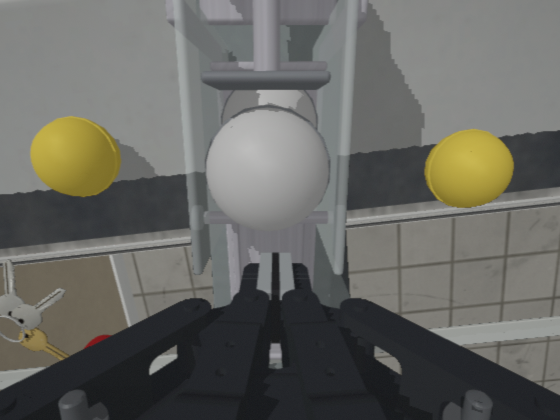

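The fingers point at (275,255), just in front of the ball at (269,169). They sit about 2 mm to the right of its centre, so I correct that and approach.

Emit:
arm_command(
  plan=[
    {"dp": [4,-2,0],"spin": 0},
    {"dp": [4,0,0],"spin": 0},
    {"dp": [3,0,0],"spin": 0},
    {"dp": [3,0,0],"spin": 0},
    {"dp": [0,0,0],"spin": 0},
  ],
)

```text
clock: 4.35
position: [0.5006, 0.0247, 0.2739]
ee_rot: [0.998, -0.058, 0.0, 0.0]
ft_force: [-0.3, 0.0, 0.2]
grip_width: 0.001
grasp_force: 0.1
```

Emit:
arm_command(
  plan=[
    {"dp": [3,0,0],"spin": 0},
    {"dp": [3,0,0],"spin": 0},
    {"dp": [2,0,0],"spin": 0},
    {"dp": [0,0,0],"spin": 0},
    {"dp": [0,0,0],"spin": 0},
  ],
)

```text
clock: 4.85
position: [0.5082, 0.0239, 0.2736]
ee_rot: [0.998, -0.058, -0.0, -0.0]
ft_force: [-1.1, 0.2, 0.5]
grip_width: 0.003
grasp_force: 0.8
```

```bash
python3 - <<'E'
from h import *
o=manip.get_obs();snap('wrist','w3.png');print(o['position'],o['ft_force'])
im=cv2.imread('pics/w3.png');cv2.imwrite('pics/w3.png',im[:340,100:460])
E
```

```text
[0.50822103 0.02392551 0.27361141] [-1.08385865  0.20662336  0.46244823]
```

View pics/w3.png

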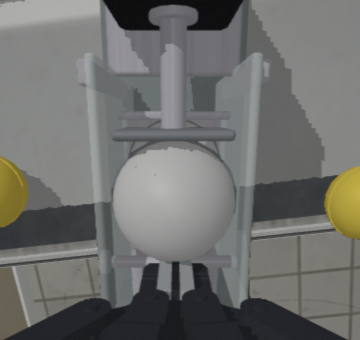

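The fingers touch the ball, centred at crop (174,202), and it is just short of the plate. Force is about 1 N, so I continue in the soft range.

Emit:
arm_command(
  plan=[
    {"dp": [2,0,0],"spin": 0},
    {"dp": [2,0,0],"spin": 0},
    {"dp": [2,0,0],"spin": 0},
    {"dp": [2,0,0],"spin": 0},
    {"dp": [0,0,0],"spin": 0},
  ],
)

```text
clock: 5.4
position: [0.5165, 0.0229, 0.2738]
ee_rot: [0.998, -0.058, 0.0, -0.0]
ft_force: [-2.1, 0.2, 0.8]
grip_width: -0.001
grasp_force: 0.8
```

```bash
python3 - <<'E'
from h import *
o=manip.get_obs();viewer.camera('wrist');print(o['position'],o['ft_force'])
for n in['upper_capsule_center','lower_capsule_center']:
  print(n,[(np.round(d['position'],3).tolist(),round(d['score'],2),wproj(o,d['position'])) for d in finder.find_in('wrist',n)[:4]])
E
```

```text
[0.516526   0.02294789 0.2737504 ] [-2.14034355  0.23856975  0.79331997]
upper_capsule_center [([0.51, -0.099, 0.042], 0.8, array([468.5, 219.1])), ([0.548, 0.134, 0.044], 0.75, array([ 89. , 203.1])), ([0.579, 0.021, 0.077], 0.7, array([263.2, 132.5])), ([0.559, 0.02, 0.127], 0.63, array([269.4, 194.5]))]
lower_capsule_center []
```

Emit:
arm_command(
  plan=[
    {"dp": [0.6,0,0],"spin": 0},
    {"dp": [0.6,0,0],"spin": 0},
    {"dp": [0,0,0],"spin": 0},
  ],
)

```text
clock: 5.85
position: [0.5174, 0.0228, 0.2737]
ee_rot: [0.998, -0.058, 0.0, 0.0]
ft_force: [-2.4, -0.1, 0.5]
grip_width: 0.002
grasp_force: 0.9
```

Emit:
arm_command(
  plan=[
    {"dp": [0.6,0,0],"spin": 0},
    {"dp": [0,0,0],"spin": 0},
  ],
)

```text
clock: 6.05
position: [0.518, 0.0228, 0.2737]
ee_rot: [0.998, -0.058, 0.0, 0.0]
ft_force: [-1.7, 0.5, 0.4]
grip_width: -0.003
grasp_force: 0.9
```

Emit:
arm_command(
  plan=[
    {"dp": [0.6,0,0],"spin": 0},
    {"dp": [0.6,0,0],"spin": 0},
    {"dp": [0,0,0],"spin": 0},
  ],
)

```text
clock: 6.35
position: [0.5192, 0.0226, 0.2737]
ee_rot: [0.998, -0.058, 0.0, 0.0]
ft_force: [-1.5, -0.2, 0.6]
grip_width: -0.001
grasp_force: 0.9
```

Emit:
arm_command(
  plan=[
    {"dp": [0.6,0,0],"spin": 0},
    {"dp": [0.6,0,0],"spin": 0},
    {"dp": [0,0,0],"spin": 0},
  ],
)

```text
clock: 6.65
position: [0.5204, 0.0225, 0.2737]
ee_rot: [0.998, -0.058, 0.0, 0.0]
ft_force: [-1.6, -0.7, -0.4]
grip_width: 0.002
grasp_force: 0.8
```

Emit:
arm_command(
  plan=[
    {"dp": [0.6,0,0],"spin": 0},
    {"dp": [0.6,0,0],"spin": 0},
    {"dp": [0,0,0],"spin": 0},
  ],
)

```text
clock: 6.95
position: [0.5216, 0.0224, 0.2737]
ee_rot: [0.998, -0.058, 0.0, 0.0]
ft_force: [-1.7, 0.5, 0.1]
grip_width: 0.001
grasp_force: 0.8
```

Emit:
arm_command(
  plan=[
    {"dp": [0.6,0,0],"spin": 0},
    {"dp": [0.6,0,0],"spin": 0},
    {"dp": [0,0,0],"spin": 0},
  ],
)

```text
clock: 7.25
position: [0.5228, 0.0222, 0.2737]
ee_rot: [0.998, -0.058, 0.0, 0.0]
ft_force: [-1.6, 0.5, -0.8]
grip_width: -0.002
grasp_force: 0.9
```

Emit:
arm_command(
  plan=[
    {"dp": [0.6,0,0],"spin": 0},
    {"dp": [0.6,0,0],"spin": 0},
    {"dp": [0,0,0],"spin": 0},
  ],
)

```text
clock: 7.55
position: [0.5238, 0.0221, 0.2736]
ee_rot: [0.998, -0.058, -0.0, 0.0]
ft_force: [-2.9, -0.4, -1.5]
grip_width: 0.003
grasp_force: 1.4
```

Emit:
arm_command(
  plan=[
    {"dp": [0.3,0,0],"spin": 0},
    {"dp": [0.3,0,0],"spin": 0},
    {"dp": [0,0,0],"spin": 0},
  ],
)

```text
clock: 7.85
position: [0.5243, 0.0221, 0.2735]
ee_rot: [0.998, -0.058, -0.0, 0.0]
ft_force: [-4.4, 0.8, -0.2]
grip_width: 0.002
grasp_force: 2.4
```

```bash
python3 - <<'E'
from h import *
o=manip.get_obs();viewer.camera('wrist');print(o['position'],o['ft_force'],o['grasp_force'])
for c in('wrist',):
 for n in['upper_capsule_center','lower_capsule_center']:
  print(n,[(np.round(d['position'],3).tolist(),round(d['score'],2)) for d in finder.find_in(c,n)[:5]])
for i in range(4):
  viewer.camera('wrist');o=manip.get_obs();print(o['ft_force'],o['grasp_force'])
E
```

```text
[0.52428061 0.02205182 0.2735146 ] [-4.4300634   0.80148518 -0.23216328] 2.3847013525664806
upper_capsule_center [([0.514, -0.097, 0.041], 0.77), ([0.568, 0.02, 0.125], 0.7), ([0.548, 0.133, 0.044], 0.61), ([0.578, 0.021, 0.085], 0.33)]
lower_capsule_center [([0.44, 0.032, 0.059], 0.86)]
[-4.94637819  0.59566124 -0.45602241] 2.5907564722001553
[-5.51408595  0.9555628  -0.98341133] 2.5891794450581074
[-4.93526806  0.39332778 -0.38397605] 2.5882995687425137
[-5.51125199  1.05888578 -0.42369007] 2.588531691581011
```

The force is climbing steeply, so this is the stop. The lower capsule has already rolled out. I press a bit more.

Emit:
arm_command(
  plan=[
    {"dp": [0.3,0,0],"spin": 0},
    {"dp": [0.3,0,0],"spin": 0},
    {"dp": [0,0,0],"spin": 0},
  ],
)

```text
clock: 8.5
position: [0.5247, 0.0221, 0.2734]
ee_rot: [0.998, -0.057, -0.001, 0.0]
ft_force: [-6.6, 1.1, -0.2]
grip_width: 0.0
grasp_force: 3.2
```

Emit:
arm_command(
  plan=[
    {"dp": [0.3,0,0],"spin": 0},
    {"dp": [0.3,0,0],"spin": 0},
    {"dp": [0,0,0],"spin": 0},
    {"dp": [0,0,0],"spin": 0},
  ],
)

```text
clock: 8.9
position: [0.525, 0.022, 0.2732]
ee_rot: [0.998, -0.057, -0.001, 0.0]
ft_force: [-7.9, 0.1, -1.0]
grip_width: -0.001
grasp_force: 3.9
```

Emit:
arm_command(
  plan=[
    {"dp": [0.4,0,0],"spin": 0},
    {"dp": [0.3,0,0],"spin": 0},
    {"dp": [0,0,0],"spin": 0},
    {"dp": [0,0,0],"spin": 0},
    {"dp": [0,0,0],"spin": 0},
  ],
)

```text
clock: 9.4
position: [0.5255, 0.022, 0.273]
ee_rot: [0.998, -0.057, -0.002, 0.0]
ft_force: [-8.7, 0.6, 0.7]
grip_width: 0.002
grasp_force: 4.6
```

Emit:
arm_command(
  plan=[
    {"dp": [0.3,0,0],"spin": 0},
    {"dp": [0,0,0],"spin": 0},
    {"dp": [0,0,0],"spin": 0},
    {"dp": [0,0,0],"spin": 0},
    {"dp": [0,0,0],"spin": 0},
  ],
)

```text
clock: 9.9
position: [0.5257, 0.022, 0.2729]
ee_rot: [0.998, -0.057, -0.002, 0.0]
ft_force: [-10.0, 1.7, -0.3]
grip_width: 0.0
grasp_force: 5.0
```

Emit:
arm_command(
  plan=[
    {"dp": [0,0,0],"spin": 0},
    {"dp": [0,0,0],"spin": 0},
  ],
)

```text
clock: 10.1
position: [0.5256, 0.022, 0.2729]
ee_rot: [0.998, -0.057, -0.002, 0.0]
ft_force: [-10.0, 0.3, 0.0]
grip_width: 0.004
grasp_force: 5.0
```

Held at 10 N for 0.7 s. Now I let go quickly.

Emit:
arm_command(
  plan=[
    {"dp": [-45,0,0],"spin": 0},
    {"dp": [-30,0,0],"spin": 0},
    {"dp": [0,0,-45],"spin": 0},
    {"dp": [0,0,-45],"spin": 0},
    {"dp": [0,0,-40],"spin": 0},
  ],
)

```text
clock: 10.6
position: [0.4523, 0.0306, 0.4066]
ee_rot: [0.998, -0.057, 0.002, 0.0]
ft_force: [0.6, 0.3, -0.1]
grip_width: 0.001
grasp_force: 0.0
```

Emit:
arm_command(
  plan=[
    {"dp": [-20,0,0],"spin": 0},
    {"dp": [0,0,0],"spin": 0},
    {"dp": [0,0,0],"spin": 0},
    {"dp": [0,0,0],"spin": 0},
    {"dp": [0,0,0],"spin": 0},
  ],
  grip=-1,
)

```text
clock: 11.1
position: [0.4327, 0.0326, 0.4033]
ee_rot: [0.998, -0.058, -0.0, -0.0]
ft_force: [-1.0, -0.3, -0.3]
grip_width: 0.851
grasp_force: 0.0
```

```bash
python3 - <<'E'
from h import *
o=manip.get_obs();snap('wrist','w4.png');a=snap('top','t4.png');print(o['position'],o['ft_force'],o['ee_rot'],o['grip_width'])
for c in('wrist','top'):
 for n in['upper_capsule_center','lower_capsule_center','bowl','can']:
  print(c,n,[(np.round(d['position'],3).tolist(),round(d['score'],2),(wproj(o,d['position']) if c=='wrist' else proj(c,d['position'])).tolist()) for d in finder.find_in(c,n)[:5]])
np.save('o4.npy',o,allow_pickle=True)
b=np.zeros((420,800,3),np.uint8);b[:,:480]=cv2.imread('pics/w4.png')[:,40:520];b[:,480:]=cv2.resize(a[155:295,205:312],(320,420))
cv2.imwrite('pics/v4.png',b)
E
```

```text
[0.4326902  0.03256272 0.40326843] [-0.96010111 -0.30171962 -0.29088115] [ 9.98339765e-01 -5.75988249e-02 -2.55518940e-04 -1.54014254e-04] 0.8509641601855118
wrist upper_capsule_center [([0.473, 0.033, 0.062], 0.73, [269.5, 149.6]), ([0.507, -0.099, 0.04], 0.6, [404.5, 95.4])]
wrist lower_capsule_center [([0.425, 0.033, 0.059], 0.72, [275.2, 200.1])]
wrist bowl []
wrist can []
top upper_capsule_center [([0.543, 0.147, 0.039], 0.63, [212.3, 219.8]), ([0.509, -0.111, 0.04], 0.59, [308.6, 231.0])]
top lower_capsule_center [([0.517, -0.346, 0.02], 0.23, [394.9, 227.1])]
top bowl [([0.518, -0.347, 0.018], 0.7, [395.0, 226.8]), ([0.566, -0.002, 0.03], 0.55, [267.9, 210.6])]
top can [([0.639, -0.248, 0.111], 0.82, [362.8, 177.5])]
```

View pics/v4.png

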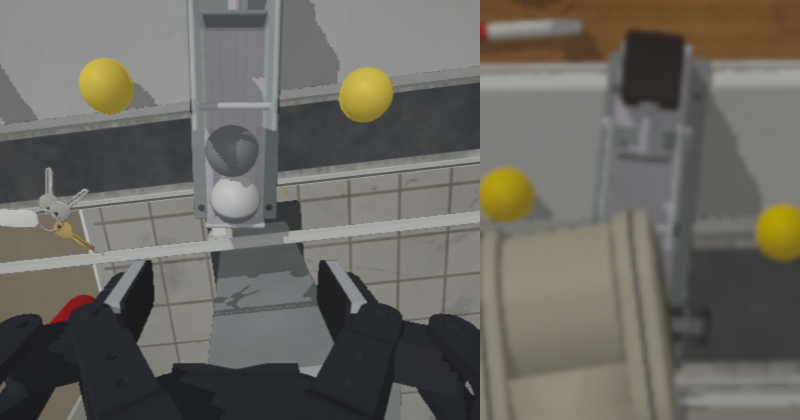

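Both capsules are in the chute: the first is at wrist pixel (275,198), the second behind it at (272,150). I compute the grasp.

```bash
python3 - <<'E'
from h import *
o=np.load('o4.npy',allow_pickle=True).item()
im=cv2.imread('pics/w4.png');g=cv2.cvtColor(im,cv2.COLOR_BGR2GRAY)[170:225,240:312]
ys,xs=np.nonzero(g>175);print('bright',xs.mean()+240,ys.mean()+170,xs.min()+240,xs.max()+240,ys.min()+170,ys.max()+170)
B=wplane(o,(275.5,199.5),.041);print('first',B,'second',wplane(o,(272,150),.041+.007))
for T in(B,np.array([.422,.034,.041])):
  print((Ro.from_quat(o['ee_rot']).as_matrix().T@(T+[0,0,.158]-o['position'])*1e3).round(1))
for c,uv,z in(('top',(395.5,228),.03),('side',(210.5,287),.03)): print('bowl',onplane(c,uv,z))
# bowl rim circle fit
for c in('top','side'):
  im=cv2.imread(f'pics/{c}0.png').astype(int);m=(im.min(2)>165).astype(np.uint8)
  n,l,s,ce=cv2.connectedComponentsWithStats(m);p=proj(c,[.515,-.345,.02]).astype(int);k=l[p[1],p[0]];print(c,k,s[k],ce[k])
  x,y,w,h,_=s[k];print(onplane(c,(x+w/2,y+h/2),.045 if c=='top' else .03))
E
```

```text
bright 267.1302170283806 192.3405676126878 253 281 179 205
first [0.42100686 0.03321882 0.041     ] second [0.47153152 0.03076335 0.048     ]
[-11.6   0.7 204.3]
[-1.070e+01 -1.000e-01  2.043e+02]
bowl [ 0.51423376 -0.34554659  0.03      ]
bowl [ 0.51342125 -0.34047088  0.03      ]
top 0 [     0      0    560    420 235139] [279.46918631 209.49260225]
[ 0.56581379 -0.03499372  0.045     ]
side 0 [     0      0    560    420 232982] [279.81911049 208.6718974 ]
[ 0.45647357 -0.00566477  0.03      ]
```

Emit:
arm_command(
  plan=[
    {"dp": [-6,0,45],"spin": 0},
    {"dp": [-5,0,45],"spin": 0},
    {"dp": [0,0,40],"spin": 0},
    {"dp": [0,0,30],"spin": 0},
    {"dp": [0,0,0],"spin": 0},
  ],
  grip=-1,
)

```text
clock: 12.1
position: [0.4198, 0.0338, 0.2407]
ee_rot: [0.998, -0.057, -0.003, -0.0]
ft_force: [-0.4, -0.1, 0.8]
grip_width: 1.001
grasp_force: 0.0
```

Emit:
arm_command(
  plan=[
    {"dp": [0,0,15],"spin": 0},
    {"dp": [0,0,15],"spin": 0},
    {"dp": [0,0,14],"spin": 0},
    {"dp": [0,0,0],"spin": 0},
    {"dp": [0,0,0],"spin": 0},
  ],
)

```text
clock: 12.6
position: [0.4221, 0.034, 0.2011]
ee_rot: [0.998, -0.058, 0.001, -0.0]
ft_force: [0.5, -0.3, -0.3]
grip_width: 0.999
grasp_force: 0.0
```

```bash
python3 - <<'E'
from h import *
o=manip.get_obs();a=snap('wrist','w5.png');print(o['position'],o['ft_force'],o['grip_width'])
cv2.imwrite('pics/w5.png',a[60:400,90:470])
E
```

```text
[0.42205451 0.03404491 0.20106403] [ 0.52687712 -0.30147564 -0.31147516] 0.9986352470113491
```

View pics/w5.png

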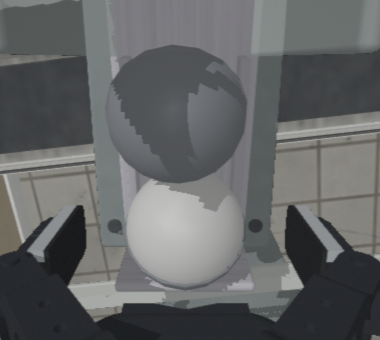

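The first capsule, at crop (185,230), sits centred between the open pads. I close on it.

Emit:
arm_command(
  plan=[
    {"dp": [-1,0,1],"spin": 0},
    {"dp": [0,0,0],"spin": 0},
    {"dp": [0,0,0],"spin": 0},
    {"dp": [0,0,0],"spin": 0},
    {"dp": [0,0,0],"spin": 0},
  ],
  grip=1,
  newtons=30,
)

```text
clock: 13.15
position: [0.4207, 0.0341, 0.1993]
ee_rot: [0.998, -0.058, 0.0, 0.0]
ft_force: [-1.8, -0.3, 6.8]
grip_width: 0.568
grasp_force: 29.8
```

Emit:
arm_command(
  plan=[
    {"dp": [0,0,0],"spin": 0},
    {"dp": [0,0,0],"spin": 0},
    {"dp": [0,0,0],"spin": 0},
    {"dp": [0,0,0],"spin": 0},
    {"dp": [0,0,0],"spin": 0},
  ],
)

```text
clock: 13.65
position: [0.4207, 0.0342, 0.1993]
ee_rot: [0.998, -0.058, 0.0, 0.0]
ft_force: [-1.0, -0.4, 6.2]
grip_width: 0.567
grasp_force: 29.8
```

Emit:
arm_command(
  plan=[
    {"dp": [0,0,-10],"spin": 0},
    {"dp": [0,0,-20],"spin": 0},
    {"dp": [0,0,-40],"spin": 0},
    {"dp": [0,0,-40],"spin": 0},
    {"dp": [0,0,0],"spin": 0},
  ],
)

```text
clock: 14.15
position: [0.4217, 0.0347, 0.3139]
ee_rot: [0.998, -0.057, 0.004, 0.0]
ft_force: [0.1, -0.2, -1.7]
grip_width: 0.561
grasp_force: 31.9
```

```bash
python3 - <<'E'
from h import *
o=manip.get_obs();viewer.camera('wrist');print(o['position'],o['ft_force'],o['grip_width'],o['grasp_force'])
for n in['upper_capsule_center','lower_capsule_center']:
  print(n,[(np.round(d['position'],3).tolist(),round(d['score'],2)) for d in finder.find_in('wrist',n)[:5]])
R=Ro.from_quat(o['ee_rot']).as_matrix()
print(R.T@(np.array([.514,-.344,.31])-o['position']))
E
```

```text
[0.42172801 0.03472893 0.31392572] [ 0.14685402 -0.23816527 -1.67239234] 0.5613484603783535 31.867842078208923
upper_capsule_center [([0.506, -0.099, 0.043], 0.96), ([0.431, 0.038, 0.055], 0.95), ([0.541, 0.136, 0.045], 0.88), ([0.501, 0.029, 0.034], 0.63)]
lower_capsule_center [([0.433, 0.034, 0.173], 0.77), ([0.504, 0.026, 0.034], 0.55)]
[0.13502935 0.36566131 0.00490075]
```

The capsule is held, and the upper one has rolled to the lip. Now I move to the bowl.

Emit:
arm_command(
  plan=[
    {"dp": [8,20,-10],"spin": 0},
    {"dp": [15,41,0],"spin": 0},
    {"dp": [15,41,0],"spin": 0},
    {"dp": [15,41,0],"spin": 0},
    {"dp": [15,41,0],"spin": 0},
  ],
)

```text
clock: 14.8
position: [0.4665, -0.1581, 0.3173]
ee_rot: [0.998, -0.057, -0.001, -0.0]
ft_force: [1.7, 0.6, -1.0]
grip_width: 0.569
grasp_force: 31.9
```

Emit:
arm_command(
  plan=[
    {"dp": [15,41,0],"spin": 0},
    {"dp": [15,41,0],"spin": 0},
    {"dp": [15,41,0],"spin": 0},
    {"dp": [14,39,0],"spin": 0},
    {"dp": [8,20,0],"spin": 0},
  ],
)

```text
clock: 15.3
position: [0.5116, -0.3486, 0.3164]
ee_rot: [0.998, -0.059, -0.002, -0.0]
ft_force: [-0.4, 0.3, -1.2]
grip_width: 0.564
grasp_force: 31.9
```

Emit:
arm_command(
  plan=[
    {"dp": [0,0,0],"spin": 0},
    {"dp": [0,0,0],"spin": 0},
    {"dp": [0,0,0],"spin": 0},
  ],
)

```text
clock: 15.6
position: [0.5125, -0.3435, 0.3179]
ee_rot: [0.998, -0.057, -0.001, -0.001]
ft_force: [-0.9, 0.2, 0.2]
grip_width: 0.563
grasp_force: 31.9
```

```bash
python3 - <<'E'
from h import *
o=manip.get_obs();a=snap('wrist','w6.png');print(o['position'],o['ft_force'],o['grip_width'],o['grasp_force'])
for n in['bowl','lower_capsule_center','can']:
  print(n,[(np.round(d['position'],3).tolist(),round(d['score'],2)) for d in finder.find_in('wrist',n)[:5]])
m=((a.min(2)>150)&(a.max(2).astype(int)-a.min(2)<25)).astype(np.uint8)
n,l,s,ce=cv2.connectedComponentsWithStats(m)
for k in np.argsort(-s[1:,4])[:4]+1: print(s[k],ce[k].round())
g=cv2.GaussianBlur(cv2.cvtColor(a,cv2.COLOR_BGR2GRAY),(5,5),1)
# predicted rim in the wrist view vs edge strength: fit rim centre
best=[]
t=np.linspace(0,2*np.pi,120)
gx=cv2.magnitude(cv2.Sobel(g,cv2.CV_32F,1,0),cv2.Sobel(g,cv2.CV_32F,0,1))
for dx in np.arange(-.02,.021,.002):
  for dy in np.arange(-.02,.021,.002):
    v=[]
    for q in t:
      u=wproj(o,[.514+dx+.07*np.cos(q),-.344+dy+.07*np.sin(q),.045]).astype(int)
      if 0<=u[0]<560 and 0<=u[1]<260: v.append(gx[u[1],u[0]])
    best.append((np.mean(v),len(v),.514+dx,-.344+dy))
print(sorted(best)[-5:])
R=Ro.from_quat(o['ee_rot']).as_matrix();print(R.T@(np.array([.514,-.344,.19])-o['position']))
E
```

```text
[ 0.51253978 -0.34352612  0.31794601] [-0.92275854  0.22925148  0.24246266] 0.5629966972873622 31.855766773223877
bowl [([0.53, -0.347, 0.018], 0.58)]
lower_capsule_center [([0.522, -0.344, 0.178], 0.57), ([0.528, -0.347, 0.02], 0.54)]
can [([0.627, -0.273, 0.109], 0.68)]
[ 232  113  132  144 6213] [310. 206.]
[ 220  233   80   88 5369] [259. 276.]
[ 177    0  279   40 4488] [302.  16.]
[461  19  57  38 920] [482.  35.]Traceback (most recent call last):
  File "<stdin>", line 17, in <module>
  File "h.py", line 19, in wproj
    M,f,p=wcam(o);q=np.linalg.inv(M)@np.append(X,1);return np.round([p['cx']+f*q[0]/q[2],p['cy']+f*q[1]/q[2]],1)
          ~~~~^^^
  File "h.py", line 14, in wcam
    p=viewer.camera_params('wrist');T=np.eye(4);T[:3,:3]=Ro.from_quat(o['ee_rot']).as_matrix();T[:3,3]=o['position']
ValueError: time passes only in moves, steps and waits
```

Emit:
arm_command(
  plan=[
    {"dp": [1,0,35],"spin": 0},
    {"dp": [0,0,35],"spin": 0},
    {"dp": [0,0,20],"spin": 0},
    {"dp": [0,0,10],"spin": 0},
    {"dp": [0,0,0],"spin": 0},
  ],
)

```text
clock: 16.3
position: [0.5132, -0.3447, 0.2178]
ee_rot: [0.998, -0.057, -0.001, -0.0]
ft_force: [0.6, 0.7, -0.5]
grip_width: 0.562
grasp_force: 31.9
```

Emit:
arm_command(
  plan=[
    {"dp": [0,0,8],"spin": 0},
    {"dp": [0,0,8],"spin": 0},
    {"dp": [0,0,4],"spin": 0},
    {"dp": [0,0,0],"spin": 0},
    {"dp": [0,0,0],"spin": 0},
  ],
)

```text
clock: 16.8
position: [0.5135, -0.3452, 0.199]
ee_rot: [0.998, -0.058, 0.0, 0.0]
ft_force: [-0.2, -0.3, -0.5]
grip_width: 0.565
grasp_force: 31.9
```

Emit:
arm_command(
  plan=[
    {"dp": [0,0,2],"spin": 0},
    {"dp": [0,0,2],"spin": 0},
    {"dp": [0,0,2],"spin": 0},
    {"dp": [0,0,0],"spin": 0},
  ],
)

```text
clock: 17.2
position: [0.5133, -0.3451, 0.1924]
ee_rot: [0.998, -0.058, -0.0, -0.0]
ft_force: [0.4, -0.2, -1.1]
grip_width: 0.571
grasp_force: 31.9
```

Emit:
arm_command(
  plan=[
    {"dp": [0,0,0],"spin": 0},
    {"dp": [0,0,0],"spin": 0},
    {"dp": [0,0,0],"spin": 0},
    {"dp": [0,0,0],"spin": 0},
    {"dp": [0,0,0],"spin": 0},
  ],
  grip=-0.42,
)

```text
clock: 17.7
position: [0.5135, -0.3452, 0.1928]
ee_rot: [0.998, -0.058, 0.0, 0.0]
ft_force: [-0.4, -1.4, 0.1]
grip_width: 0.707
grasp_force: 0.0
```

Released; now I lift straight up and clear, then verify.

Emit:
arm_command(
  plan=[
    {"dp": [0,0,-10],"spin": 0},
    {"dp": [0,0,-20],"spin": 0},
    {"dp": [0,0,-40],"spin": 0},
    {"dp": [0,0,-45],"spin": 0},
    {"dp": [0,0,-45],"spin": 0},
  ],
)

```text
clock: 18.2
position: [0.5132, -0.3448, 0.3552]
ee_rot: [0.998, -0.057, 0.0, 0.0]
ft_force: [0.6, -0.9, 0.8]
grip_width: 0.711
grasp_force: 0.0
```

Emit:
arm_command(
  plan=[
    {"dp": [-40,0,-20],"spin": 0},
    {"dp": [-40,0,0],"spin": 0},
    {"dp": [-20,0,0],"spin": 0},
    {"dp": [0,0,0],"spin": 0},
    {"dp": [0,0,0],"spin": 0},
  ],
)

```text
clock: 18.7
position: [0.4141, -0.3335, 0.3737]
ee_rot: [0.998, -0.058, 0.001, 0.001]
ft_force: [0.2, 0.3, -1.3]
grip_width: 0.706
grasp_force: 0.0
```

```bash
python3 - <<'E'
from h import *
for r in range(2):
 o=manip.get_obs();print(o['clock'],o['position'],o['ft_force'])
 for c in('wrist','top','side'):
  snap(c,f'{c}7_{r}.png')
  for n in['bowl','lower_capsule_center','can','salt']:
   print(c,n,[(np.round(d['position'],3).tolist(),round(d['score'],2)) for d in finder.find_in(c,n)[:4]])
E
```

```text
18.7 [ 0.4141406  -0.33353367  0.37368739] [ 0.23657972  0.30354814 -1.27461844]
wrist bowl [([0.522, -0.341, 0.022], 0.63)]
wrist lower_capsule_center [([0.513, -0.346, 0.048], 0.78)]
wrist can []
wrist salt []
top bowl [([0.515, -0.346, 0.024], 0.76)]
top lower_capsule_center [([0.513, -0.346, 0.047], 0.7), ([0.519, -0.346, 0.023], 0.37)]
top can [([0.637, -0.249, 0.112], 0.6)]
top salt [([0.601, 0.287, 0.077], 0.53)]
side bowl [([0.501, -0.33, 0.021], 0.76)]
side lower_capsule_center [([0.526, -0.349, 0.044], 0.66)]
side can [([0.66, -0.27, 0.087], 0.61)]
side salt [([0.616, 0.281, 0.053], 0.64)]
19.45 [ 0.4140915  -0.33362808  0.3727438 ] [ 0.40281884 -0.93626296 -0.06761657]
wrist bowl [([0.524, -0.337, 0.022], 0.66)]
wrist lower_capsule_center [([0.512, -0.344, 0.048], 0.72)]
wrist can [([0.513, -0.346, 0.05], 0.6)]
wrist salt []
top bowl [([0.517, -0.348, 0.024], 0.89)]
top lower_capsule_center [([0.511, -0.342, 0.049], 0.71)]
top can [([0.639, -0.249, 0.11], 0.8)]
top salt [([0.599, 0.287, 0.079], 0.8)]
side bowl [([0.501, -0.327, 0.021], 0.63)]
side lower_capsule_center [([0.523, -0.349, 0.042], 0.69)]
side can [([0.661, -0.269, 0.088], 0.74)]
side salt [([0.615, 0.283, 0.053], 0.51)]
```

```bash
python3 - <<'E'
from h import *
viewer.camera('top')
print([(np.round(d['position'],3).tolist(),round(d['score'],2)) for d in finder.find_in('top','upper_capsule_center')[:5]])
print(manip.hand_in())
E
```

```text
[([0.423, 0.037, 0.059], 0.65), ([0.542, 0.146, 0.04], 0.65), ([0.505, -0.109, 0.045], 0.57)]
the job is handed in; nothing more can be done
None
```

The job is handed in, but no verdict came back: the feed was re-armed at about 10 N for 0.7 s, the first capsule lies in the bowl, the other in the chute, and the can and shaker were left standing.

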